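# Hang the flour scoop back on the double hook

### The arm

A 6-joint arm with a two-finger parallel gripper is mounted at the origin on the work surface. World frame = base frame: x ahead of the robot, y to its left, z up, the work surface at z = 0. Lengths are in m, angles in degrees, forces in N, time in s.
With the tool pointing down it reaches from about 0.3 to 0.75 m from the base axis. Payload 8.5 kg.
Tool frame: the origin (TCP) lies at the very end of the fingers, on their centre line; the grasp point (between the pads) lies 19 mm behind it; z points along the fingers, y is the line along which they close (so a half turn about z gives the same grasp; the last joint's range is limited). The gripper opens to 85 mm and grips with 20 to 120 N. Pads are 22 mm wide; open, the fingers measure 114 mm over their backs; the gripper's body (76 mm by 85 mm) begins 54 mm behind the grasp point. The pads swing forward as they close: fully open they stand 13 mm farther back than shut.
Start: joints at [58.539, 21.807, 74.336, -0, 83.858, -12.336], TCP at [0.18, 0.52, 0.231] pointing down, gripper open.
Joint ranges: [-178.18, 178.18], [-50.72, 133.34], [12.68, 142.11], [-81.47, 261.47], [9.98, 163.14], [-165.26, 165.26]. Speed limits (degrees/s): [136.94, 136.94, 180, 180, 180, 180].

### API

Orientations are given as a 3x3 rotation matrix whose columns are the frame's x, y, z axes.
In Python, from rig import env gives the robot as it stands.
- The arm moves only by the tool move_arm, never from a script. Its argument "plan" is a list of rows, each a list of 7 numbers: the turn, a rotation vector about the tool's x, y, z in degrees, then the shift along the tool's x, y, z in cm, then the gripper command: -1 is shut, 1 is fully open, values between are in proportion. In form: [[ax, ay, az, tx, ty, tz, jaw], ...]. A call has 1 to 5 rows; each row is the pose to reach, as a shift and turn from the pose commanded when the call began, along the tool's axes at that moment; what a row does not reach only later rows make up. A row lasts 1/10 s, in which the tool goes at most 50 mm and 8.59 degrees, less where a joint would pass 70% of its speed; a pose out of reach is approached as far as the arm can. A call with a gripper value outside its range is refused whole. The fingers move at their own pace and stop on an object; "squeeze" is the grip in N (left out, the last holds). Time passes only in rows, so rows that repeat a pose let the fingers close. It gives the time, the measured TCP pose, the force, the opening and the grip force at its end, in the units of the state.
- env.observe(): the state, without advancing time (a new reading comes with each control period).
- env.get_image(name): name is "scene" or "top" or "wrist"; returns a dict with "color" (420x560x3 uint8, red, green, blue), "fov_y" (degrees; the focal length in pixels is half the picture's height over the tangent of half this angle, whatever the lens; pixels are square), "cx", "cy" (the principal point, pixels), "R" (3x3) and "t" (3): a world point X has camera coordinates R X + t. Camera axes: x right, y down, z forward; pixel columns grow to the right and rows downward; lengths in m; the calibration is good to about 2 mm. A picture is of the moment at which its call begins. There is no depth.
- env.close_job(): hands the job in; it is judged then, once.
Trained networks look in a picture, given as the dict that the camera call returned (one of the last four; its "shot" number tells which), for a name from the list of things; names that differ only in an ending like _2 or _b are one class to them, and where a whole thing is asked for, a point or a joint stands for the part that bears it (a point fixed in the world has none). Each returns a list of dicts, best first, with "conf" (0 to 1); they miss things now and then, are a little off and sometimes report something else, mostly with a low value. They report only what shows in the picture. A call takes as long as a camera call. They do not tell look-alikes from the thing itself.
- env.outline_of(target, picture): "mask" (420x560 bool, what is visible of it) and "bbox" ([centre column, centre row, width, height] in pixels, round what is visible of it).
- env.tip_of(target, picture): "pixel" ([column, row] in pixels: a listed point, or the origin of a listed thing).
The state is a dict: "time_s": time; "q": joint angles; "qvel": joint speeds; "joint_efforts": joint torques, N m; "position": TCP position; "tool_rot": TCP orientation; "ft_force": force on the tool from outside, world axes, zero at the start; "wrist_torque": the same for the moment, N m; "grip_width": finger opening in m; "gripper_force": force on a finger pad.
Only numpy, scipy, OpenCV 4.12 (cv2) and the standard library are available. Lean on these libraries where they do the work, as an engineer would, in place of code of your own. Each camera call takes 0.05 s, during which the arm holds its last target. There are 200 camera calls.

### The job

The flour scoop lies on the counter with its cross-bar end stuck in the gap between the jar and the tub: draw it well clear of them, lay it flat on the open counter and let go. Then take it by the two ends of its cross-bar, lift it, loosen your grip so that the scoop swings to hang straight down below the bar, clamp it firmly again, and hang it by the bar on the empty double hook of the rail. Leave the jar and the tub standing where they are.

Things in the scene. Friction and masses are not known exactly. Their poses are not given: they have to be found in the camera images.
- scoop_bar (a point): Centre of the scoop's wooden cross-bar: 14 mm thick, 42 mm long; a coaxial steel nib (6 mm thick, 4 mm long, flat face) on each end makes it 50 mm long. Axes = scoop axes: x along the shank from bar to the pan's open mouth, y along the bar, z up when it lies flat; bar axis and shank are then 24 mm above the counter. Front lip of the pan 190 mm from the bar.
- scoop_shank (a point): Point on the axis of the scoop's round steel shank (10 mm thick), 80 mm from the bar towards the pan, 20 mm before the pan's back wall, 24 mm above the counter when the scoop lies flat; same axes as scoop_bar. Here the scoop can be pinched while its bar is in the gap.
- scoop_pan (a point): Middle of the scoop's flat-bottomed stainless steel pan, like a small shovel: 90 mm long (x), 64 mm wide, back wall 33 mm and sides 30 mm high, open at the top and front. The point lies 140 mm from the bar along x, 15 mm above the pan's underside; same axes as scoop_bar.
- scoop_com (a point): Centre of mass of the scoop (0.15 to 0.25 kg), 118 mm from the bar along x, 12 mm below it: hanging freely, x is about 6 degrees off straight down. Pinched by the nibs' faces it turns on them against friction that grows with the grip: at 60 N a finger it stops about 45 degrees off vertical, at 20 N about 25, at 4 to 8 N it hangs within about 12; below about 2 N it drops.
- jar: Closed amber glass jar with a wooden cap, upright, 80 mm diameter, about 125 mm high; origin at the centre of its underside. Stands beside the scoop's bar, about 82 mm from it, on either side.
- tub: Empty white plastic tub, round, open at the top, at most 90 mm diameter, 85 mm high; origin at the centre of its underside. Stands on the other side of the bar, about 82 mm from it.
- rail: Steel hook rail fixed to the counter: level bar 12 mm thick along its y, axis 235 mm up, on posts 190 mm either side of the middle. Origin on the counter under the bar's middle; x level, away from the robot. At y = -120 mm hangs a measuring cup, at +105 mm a spatula, at +155 mm a small spoon, all fixed, below 250 mm.
- seat (a point): Where the bar's centre rests on the empty double hook: 30 mm in front of the rail's axis, 10.5 mm above it. The hook is a clip on the rail (18 x 42 x 20 mm) with two level round prongs, 7 mm thick, centres 26 mm apart (19 mm gap for the shank), pointing to -x of this point (robot's side). y runs along the rail and the resting bar, z up. The pan may face either way.
- fork: The empty double hook. Origin on the rail's axis, midway between the prongs; same axes as seat. The prongs' axes are level with the rail's up to 52 mm in front of it (-x); there they turn up into tips that end 58 mm in front and whose tops are 17.5 mm above the origin. The bar must pass over them.
Mind the look-alikes: they are no part of the job. There is more than one size of the part that bears scoop_bar; the job needs the smaller.

How it is judged (in metres and radians):
On the way, in this order (a step that is already met when the one before it is completed fails the run):
1. the scoop lies flat on the counter, let go, its bar at least 105 mm from the centres of jar and tub (horizontal distance between scoop_bar and jar above 0.105 m and horizontal distance between scoop_bar and tub above 0.105 m and height (world z) of scoop_bar below 0.035 m and angle between scoop_bar's own z axis and vertical below 0.15 rad and contact force between the fingers and scoop below 0.05 N and linear speed of scoop below 0.03 m/s), for 0.2 s.
2. the scoop hangs at rest straight down (within 20 degrees), clear of the counter, with its bar clamped in the fingers (over 30 N in all) (angle between scoop_bar's own x axis and vertical above 2.79 rad and height (world z) of scoop_bar above 0.2 m and distance between the grasp point and scoop_bar below 0.03 m and contact force between the fingers and scoop above 30 N and angular speed of scoop below 0.4 rad/s and contact force between scoop and fork below 0.05 N), for 0.3 s.
At the end, for the whole second after the job is handed in: The scoop hangs by its bar across both prongs of the hook (bar centre within 20 mm along the prongs, 12 mm sideways, 5 mm in height of the seat), straight down within 20 degrees, barely swaying (below 0.15 m/s), let go; jar and tub upright within 20 mm of where they were (x of scoop_bar in the frame of seat between -0.025 and 0.02 m and y of scoop_bar in the frame of seat between -0.012 and 0.012 m and z of scoop_bar in the frame of seat between -0.005 and 0.006 m and angle between the y axis of scoop_bar and the y axis of seat, either way round below 0.35 rad and angle between scoop_bar's own x axis and vertical above 2.79 rad and contact force between scoop and fork above 0.5 N and linear speed of scoop below 0.15 m/s and contact force between the fingers and scoop below 0.05 N and angle between each of jar, tub's own z axis and vertical below 0.1 rad); the robot touches nothing.
It fails at once if the jar is shifted by more than 20 mm or tipped (distance of jar from where it was at the start of the episode above 0.02 m or angle between jar's own z axis and vertical above 0.3 rad).
It fails at once if the tub is shifted by more than 20 mm or tipped (distance of tub from where it was at the start of the episode above 0.02 m or angle between tub's own z axis and vertical above 0.3 rad).
It also fails if it takes over 72 s, if anything falls off the work surface, if the arm or the gripper's body presses on something with over 40 N, if the wrist force passes 120 N, or if a joint passes its speed limit or range.

## Working session

There is one attempt and no reset: what is moved stays moved. The work goes in short steps, Python scripts to look and compute and a tool call to move; the robot and the scene stay as the last step left them, time stands still between calls to the robot, and variables do not carry over. Pictures are saved under pics/ and viewed, at most 10 in all, crops included, and the job is handed in when it is done.

Besides the shell and the picture viewer there is one more tool, called after "Call:" as a command line: name --pt "numbers of a row" for each row, then --argument value for the rest. move_arm: Moves the arm, as the interface text tells. Its arguments: {"type":"object","properties":{"plan":{"type":"array"},"squeeze":{"type":"number"}},"required":["plan"]}

```bash
ls; mkdir -p pics
cat > h.py <<'E'
import numpy as np, cv2
from rig import env
def f(p): return p["color"].shape[0]/2/np.tan(np.radians(p["fov_y"])/2)
def ray(p,px):
    R=np.array(p["R"]);t=np.array(p["t"]);F=f(p)
    d=R.T@np.array([(px[0]-p["cx"])/F,(px[1]-p["cy"])/F,1]); return -R.T@t,d
def atz(p,px,z):
    c,d=ray(p,px); return c+d*(z-c[2])/d[2]
def proj(p,X):
    c=np.array(p["R"])@np.array(X)+np.array(p["t"]); return np.array([p["cx"],p["cy"]])+f(p)*c[:2]/c[2]
def tri(obs):
    A=np.zeros((3,3));b=np.zeros(3)
    for p,px in obs:
        c,d=ray(p,px);d=d/np.linalg.norm(d);M=np.eye(3)-np.outer(d,d);A+=M;b+=M@c
    return np.linalg.solve(A,b)
def save(p,n,crop=None,s=1):
    im=p["color"][...,::-1]
    if crop: x0,y0,x1,y1=crop; im=im[y0:y1,x0:x1]
    cv2.imwrite("pics/"+n,cv2.resize(im,None,fx=s,fy=s,interpolation=cv2.INTER_CUBIC))
def st():
    o=env.observe(); print(round(o["time_s"],2),np.round(o["position"],4),np.round(o["tool_rot"],3).tolist(),np.round(o["q"],1),"w",o["grip_width"],"F",o["gripper_force"],np.round(o["ft_force"],1))
    return o
E
python3 - <<'E'
from h import *
np.set_printoptions(suppress=True,precision=4)
st()
P={n:env.get_image(n) for n in("scene","top")}
ims=[P[n]["color"][...,::-1] for n in P]
cv2.imwrite("pics/a.png",cv2.resize(np.vstack(ims),(560,840))[:, :]) 
for n in P: save(P[n],n+"0.png",s=1.4)
for n in P:
    for k in("scoop_bar","scoop_shank","scoop_pan","jar","tub","seat","fork","rail"):
        print(n,k,[(np.round(d["pixel"]),round(d["conf"],2)) for d in env.tip_of(k,P[n])[:4]])
E
```

```text
pics
0.0 [0.18   0.5194 0.2307] [[-0.945, 0.328, -0.001], [0.328, 0.945, -0.001], [0.0, -0.001, -1.0]] [ 58.5  21.8  74.4  -0.   83.9 -12.3] w 0.08507316891058873 F 0.0 [ 0.6  0.4 -0.5]
scene scoop_bar [(array([228., 254.]), 0.8)]
scene scoop_shank [(array([140., 207.]), 0.83), (array([235., 233.]), 0.65)]
scene scoop_pan [(array([236., 218.]), 0.98), (array([166., 216.]), 0.56)]
scene jar [(array([210., 251.]), 0.98)]
scene tub [(array([255., 262.]), 0.89)]
scene seat [(array([398., 199.]), 0.61)]
scene fork [(array([394., 214.]), 0.72)]
scene rail []
top scoop_bar [(array([332., 201.]), 0.93), (array([489., 287.]), 0.66)]
top scoop_shank [(array([331., 233.]), 0.94), (array([449., 275.]), 0.71)]
top scoop_pan [(array([418., 260.]), 0.73), (array([323., 253.]), 0.62)]
top jar [(array([359., 211.]), 0.84)]
top tub [(array([306., 199.]), 0.75)]
top seat [(array([127., 196.]), 0.74)]
top fork [(array([130., 184.]), 0.9)]
top rail []
```

View pics/scene0.png

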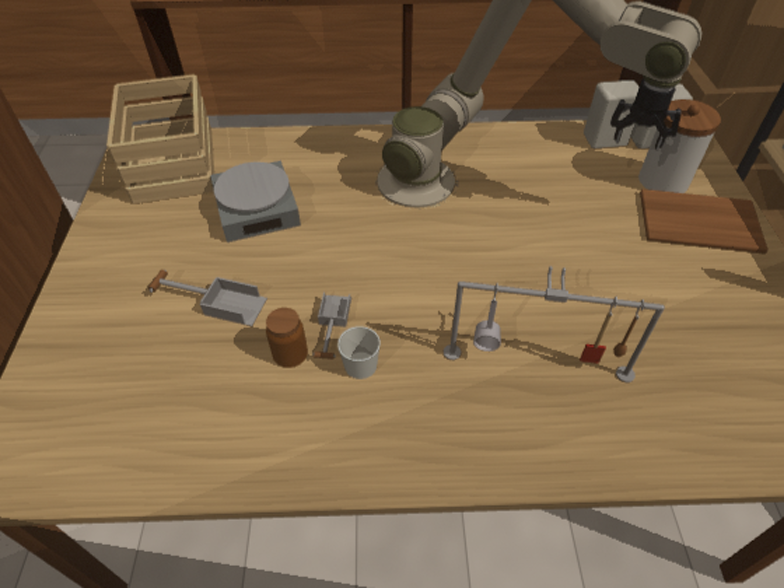

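View pics/top0.png

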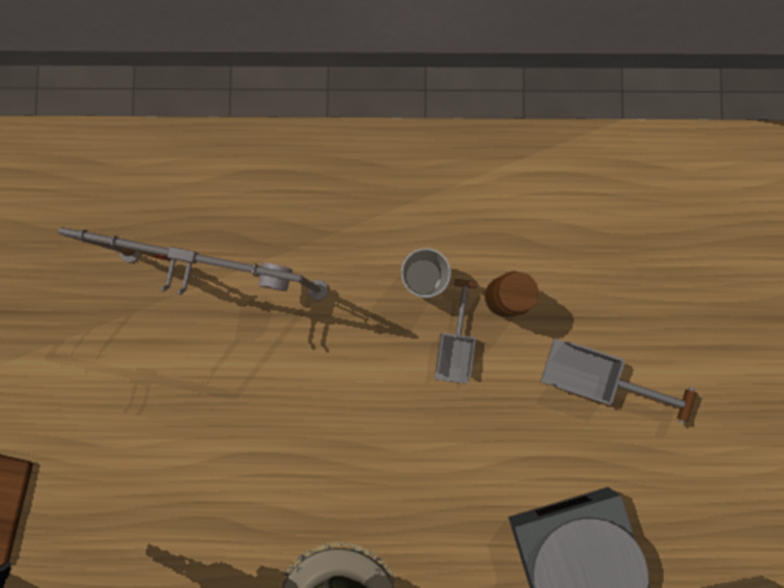

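Scoop candidates in the top image are the small one (bar 332,201; pan 323,253), whose bar is between the jar (359,211) and the tub (306,199), and the large one (bar 490,287; pan 418,260). I choose the small one. The empty double hook is at top (127,190); the cup, spatula and spoon hang on the other hooks.

Run:
```python
from h import *
np.set_printoptions(suppress=True,precision=4)
P={n:env.get_image(n) for n in("scene","top")}
s,t=P["scene"],P["top"]
pt=lambda k,p:[d["pixel"] for d in env.tip_of(k,p)]
near=lambda k,p,a:min(pt(k,p),key=lambda q:np.hypot(q[0]-a[0],q[1]-a[1]),default=None)
for k,z,a,b in(("scoop_bar",.024,(332,201),(228,254)),("scoop_shank",.024,(331,233),(235,233)),("scoop_pan",.015,(323,253),(236,218)),("jar",0,(359,211),(210,251)),("tub",0,(306,199),(255,262)),("seat",.2455,(127,196),(398,199)),("fork",.235,(130,184),(394,214))):
    qt,qs=near(k,t,a),near(k,s,b); print(k,qt,qs,"top",qt and atz(t,qt,z)[:2],"scene",qs and atz(s,qs,z)[:2], "tri",tri([(t,qt),(s,qs)]) if qt and qs else None)
print("camtop",-np.array(t["R"]).T@t["t"])
im=t["color"][...,::-1]
A=cv2.resize(im[160:300,280:510],None,fx=3,fy=3,interpolation=cv2.INTER_CUBIC)
B=cv2.resize(im[150:215,30:240],None,fx=3,fy=3,interpolation=cv2.INTER_CUBIC)
C=np.zeros((600,800,3),np.uint8); C[:min(420,A.shape[0]),:A.shape[1]]=A; 
C[420:600,:630]=B[:180]
cv2.imwrite("pics/c.png",C[:600])
```

```text
scoop_bar [331.9, 203.1] [228.4, 250.8] top [ 0.6182 -0.2362] scene [ 0.6116 -0.2472] tri [ 0.6176 -0.2407  0.0319]
scoop_shank [326.0, 233.2] [236.1, 231.8] top [ 0.5373 -0.2207] scene [ 0.538  -0.2262] tri [ 0.5373 -0.2236  0.0227]
scoop_pan [323.7, 254.3] [236.4, 217.3] top [ 0.4806 -0.2158] scene [ 0.4702 -0.2285] tri [ 0.4811 -0.2208  0.0275]
jar [360.5, 213.6] [208.6, 249.4] top [ 0.5923 -0.3177] scene [ 0.5873 -0.3137] tri [ 0.5919 -0.3143  0.0069]
tub [302.4, 200.7] [256.4, 261.4] top [ 0.6261 -0.1584] scene [ 0.6376 -0.1613] tri [ 0.6275 -0.1607 -0.0153]
seat [124.0, 194.4] [396.6, 199.5] top [0.6128 0.2403] scene [0.6114 0.2326] tri [0.6124 0.2355 0.248 ]
fork [128.3, 185.6] [394.8, 214.5] top [0.6333 0.2356] scene [0.6555 0.2209] tri [0.6358 0.2362 0.2135]
camtop [ 0.5226 -0.0935  1.1105]
```

View pics/c.png

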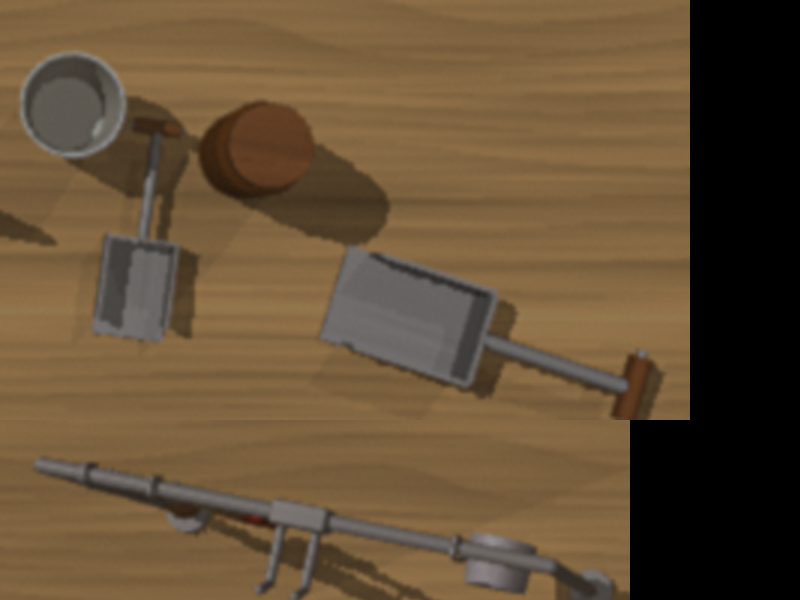

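The crop shows the small scoop's bar at crop (157,127), between the tub (72,105) and the jar (257,150). Its twin at right is larger. The double hook is at crop (300,515) with its prongs pointing down, towards the robot.

```bash
cat >> h.py <<'E'
from scipy.spatial.transform import Rotation as Ro
def down(a):
    a=np.radians(a); y=np.array([np.cos(a),np.sin(a),0]); z=np.array([0,0,-1.]); return np.column_stack([np.cross(y,z),y,z])
def row(X,a):
    o=env.observe(); R=np.array(o["tool_rot"]); v=Ro.from_matrix(R.T@down(a)).as_rotvec(degrees=True); t=R.T@(np.array(X)-o["position"])*100
    print("row",np.round(v,1).tolist(),np.round(t,2).tolist())
E
python3 - <<'E'
from h import *
row([.535,-.2215,.20],81.5)
E
```

```text
row [-0.0, 0.0, -10.6] [-57.8, -58.4, 3.13]
```

Call:
move_arm --pt "0 0 -10.6 -57.8 -58.4 3.1 0.5" --pt "0 0 -10.6 -57.8 -58.4 3.1 0.5" --pt "0 0 -10.6 -57.8 -58.4 3.1 0.5" --pt "0 0 -10.6 -57.8 -58.4 3.1 0.5" --pt "0 0 -10.6 -57.8 -58.4 3.1 0.5"

```text
time_s: 2.2
position: [0.2873, 0.2951, 0.2221]
tool_rot: [[-0.989, 0.148, 0.001], [0.148, 0.989, 0.0], [-0.001, 0.0, -1.0]]
ft_force: [2.0, 0.3, 0.4]
grip_width: 0.0641
gripper_force: 0.0
```

Run:
```python
from h import *
st();row([.535,-.2215,.20],81.5)
```

```text
2.2 [0.2873 0.2951 0.2221] [[-0.989, 0.148, 0.001], [0.148, 0.989, 0.0], [-0.001, 0.0, -1.0]] [ 29.2   8.3  95.2  -0.   76.5 -52.3] w 0.06414845117744004 F 0.0 [2.  0.3 0.4]
row [0.0, 0.0, 0.0] [-32.12, -47.44, 2.22]
```

Call:
move_arm --pt "0 0 0 -32.1 -47.4 2.2 0.3" --pt "0 0 0 -32.1 -47.4 2.2 0.3" --pt "0 0 0 -32.1 -47.4 2.2 0.3" --pt "0 0 0 -32.1 -47.4 2.2 0.3" --pt "0 0 0 -32.1 -47.4 2.2 0.3"

```text
time_s: 2.7
position: [0.3954, 0.0694, 0.2127]
tool_rot: [[-0.989, 0.148, 0.001], [0.148, 0.989, 0.0], [-0.001, 0.0, -1.0]]
ft_force: [1.4, 0.5, -1.0]
grip_width: 0.0555
gripper_force: 0.0
```

Run:
```python
from h import *
st();row([.535,-.2215,.20],81.5)
```

```text
2.7 [0.3954 0.0694 0.2127] [[-0.989, 0.148, 0.001], [0.148, 0.989, 0.0], [-0.001, 0.0, -1.0]] [ -7.1   7.8  97.6   0.   74.6 -88.5] w 0.05551007063747552 F 0.0 [ 1.4  0.5 -1. ]
row [0.0, 0.1, -0.0] [-18.13, -26.7, 1.28]
```

Call:
move_arm --pt "0 0 0 -18.1 -26.7 1.3 0.3" --pt "0 0 0 -18.1 -26.7 1.3 0.3" --pt "0 0 0 -18.1 -26.7 1.3 0.3" --pt "0 0 0 -18.1 -26.7 1.3 0.3" --pt "0 0 0 -18.1 -26.7 1.3 0.3"

```text
time_s: 3.2
position: [0.5034, -0.156, 0.2024]
tool_rot: [[-0.989, 0.149, 0.0], [0.149, 0.989, -0.0], [-0.0, -0.0, -1.0]]
ft_force: [1.1, 0.4, -0.4]
grip_width: 0.0557
gripper_force: 0.0
```

Call:
move_arm --pt "0 0 0 -3.0 -4.6 0 0.3" --pt "0 0 0 -3.0 -4.6 0 0.3" --pt "0 0 0 -3.0 -4.6 0 0.3"

```text
time_s: 3.5
position: [0.5257, -0.2046, 0.2017]
tool_rot: [[-0.989, 0.15, -0.001], [0.15, 0.989, 0.001], [0.001, 0.001, -1.0]]
ft_force: [-0.0, 1.1, -0.4]
grip_width: 0.0556
gripper_force: 0.0
```

Run:
```python
from h import *
np.set_printoptions(suppress=True,precision=4)
st()
w=env.get_image("wrist")
save(w,"w1.png",s=1.2)
for k,z in(("scoop_bar",.024),("scoop_shank",.024),("scoop_pan",.015),("jar",0),("tub",0)):
    print(k,[(np.round(d["pixel"]),round(d["conf"],2),atz(w,d["pixel"],z)[:2]) for d in env.tip_of(k,w)])
row([.535,-.2215,.20],81.5)
```

```text
3.5 [ 0.5257 -0.2046  0.2017] [[-0.989, 0.15, -0.001], [0.15, 0.989, 0.001], [0.001, 0.001, -1.0]] [ -33.3   24.5   75.     0.    80.6 -114.7] w 0.05558458224349188 F 0.0 [-0.   1.1 -0.4]
scoop_bar [(array([258., 284.]), 0.68, array([ 0.6206, -0.2361]))]
scoop_shank [(array([254., 211.]), 0.73, array([ 0.5388, -0.2267])), (array([255., 282.]), 0.47, array([ 0.6177, -0.239 ]))]
scoop_pan [(array([250., 155.]), 0.67, array([ 0.4841, -0.2223]))]
jar []
tub [(array([327., 273.]), 0.75, array([ 0.6313, -0.1587]))]
row [-0.0, 0.0, 0.1] [-1.21, -1.73, 0.28]
```

View pics/w1.png

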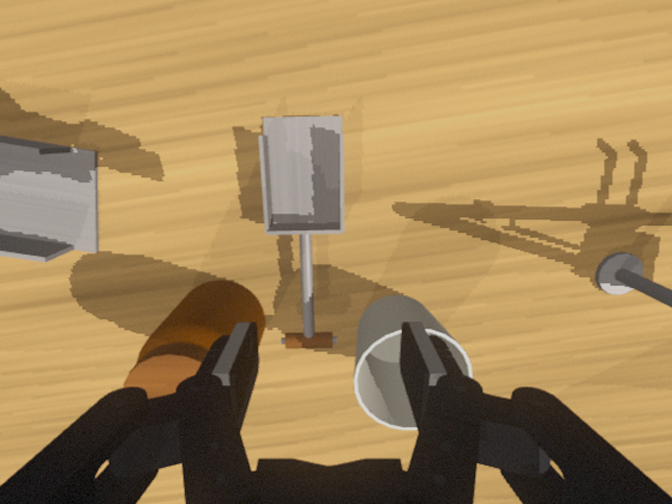

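The wrist view shows the shank vertical at column ~256 and the bar at (257,283) between the jar on the left and the tub on the right. The fingers will fit around the shank.

Run:
```python
from h import *
row([.540,-.2268,.10],83.2);row([.540,-.2268,.007],83.2)
```

```text
row [-0.0, 0.0, -1.6] [-1.78, -2.18, 10.28]
row [-0.0, 0.0, -1.6] [-1.78, -2.18, 19.58]
```

Call:
move_arm --pt "0 0 -1.6 -1.8 -2.2 4.0 0.1" --pt "0 0 -1.6 -1.8 -2.2 8.0 0.1" --pt "0 0 -1.6 -1.8 -2.2 11.0 0.1" --pt "0 0 -1.6 -1.8 -2.2 14.0 0.1" --pt "0 0 -1.6 -1.8 -2.2 16.0 0.1"

```text
time_s: 4.3
position: [0.5396, -0.2271, 0.0406]
tool_rot: [[-0.993, 0.12, -0.002], [0.12, 0.993, 0.001], [0.002, 0.001, -1.0]]
ft_force: [-0.7, -0.3, 0.3]
grip_width: 0.0468
gripper_force: 0.0
```

Run:
```python
from h import *
np.set_printoptions(suppress=True,precision=4)
st()
w=env.get_image("wrist")
for k,z in(("scoop_bar",.024),("scoop_shank",.024),("scoop_pan",.015),("jar",0),("tub",0)):
    print(k,[(np.round(d["pixel"]),round(d["conf"],2),atz(w,d["pixel"],z)[:2]) for d in env.tip_of(k,w)])
row([.540,-.2268,.007],83.2)
```

```text
4.3 [ 0.5396 -0.2271  0.0406] [[-0.993, 0.12, -0.002], [0.12, 0.993, 0.001], [0.002, 0.001, -1.0]] [ -34.4   36.6   83.1    0.    60.4 -117.5] w 0.0467899492429686 F 0.0 [-0.7 -0.3  0.3]
scoop_bar [(array([274., 388.]), 0.67, array([ 0.6186, -0.2369]))]
scoop_shank [(array([275., 265.]), 0.94, array([ 0.5384, -0.2269]))]
scoop_pan [(array([276., 149.]), 0.97, array([ 0.4798, -0.2189]))]
jar []
tub [(array([274., 389.]), 0.54, array([ 0.643 , -0.2394]))]
row [-0.1, 0.1, -0.1] [0.12, 0.15, 3.7]
```

Call:
move_arm --pt "0 0 0 0 0 3.2 0.1" --pt "0 0 0 0 0 3.2 -0.6" --pt "0 0 0 0 0 3.2 -1" --pt "0 0 0 0 0 3.2 -1" --pt "0 0 0 0 0 3.2 -1" --squeeze 50

```text
time_s: 5.1
position: [0.5409, -0.2285, 0.0118]
tool_rot: [[-0.993, 0.121, 0.002], [0.121, 0.993, -0.001], [-0.002, -0.001, -1.0]]
ft_force: [1.3, 0.6, 3.2]
grip_width: 0.0078
gripper_force: 48.8
```

Call:
move_arm --pt "0 0 0 0 0 0 -1" --pt "0 0 0 0 0 0 -1" --pt "0 0 0 0 0 -0.2 -1" --pt "0 0 0 0 0 -0.4 -1" --pt "0 0 0 0 0 -0.6 -1"

```text
time_s: 5.6
position: [0.54, -0.2281, 0.0163]
tool_rot: [[-0.993, 0.121, -0.001], [0.121, 0.993, 0.0], [0.001, 0.0, -1.0]]
ft_force: [-0.2, 0.1, -1.8]
grip_width: 0.008
gripper_force: 48.6
```

Call:
move_arm --pt "0 0 0 1.5 0 0 -1" --pt "0 0 0 4 0 0 -1" --pt "0 0 0 7.5 0 0 -1" --pt "0 0 0 11 1 0 -1" --pt "0 0 0 14 3 0 -1"

```text
time_s: 6.1
position: [0.4034, -0.1816, 0.0164]
tool_rot: [[-0.993, 0.122, 0.0], [0.122, 0.993, -0.0], [-0.0, -0.0, -1.0]]
ft_force: [0.5, 0.8, -2.4]
grip_width: 0.008
gripper_force: 48.7
```

Call:
move_arm --pt "0 0 0 2 1 0 -1" --pt "0 0 0 2 1 0.2 -1" --pt "0 0 0 2 1 0.5 -1" --pt "0 0 0 2 1 0.5 -1" --pt "0 0 0 2 1 0.5 -1"

```text
time_s: 6.6
position: [0.387, -0.1697, 0.0115]
tool_rot: [[-0.993, 0.121, 0.0], [0.121, 0.993, -0.0], [-0.0, -0.0, -1.0]]
ft_force: [-1.5, 2.2, 6.0]
grip_width: 0.0082
gripper_force: 49.5
```

Run:
```python
from h import *
np.set_printoptions(suppress=True,precision=4)
st()
t=env.get_image("top");s=env.get_image("scene")
A=[cv2.resize(p["color"][b:b+150,a:a+200,::-1],None,fx=2,fy=2) for p,a,b in((t,240,160),(s,130,160),)]
cv2.imwrite("pics/d.png",np.hstack(A))
for n,p in(("t",t),("s",s)):
  for k,z in(("scoop_bar",.024),("scoop_shank",.024),("jar",0),("tub",0)):
    print(n,k,[(np.round(d["pixel"]),round(d["conf"],2),atz(p,d["pixel"],z)[:2]) for d in env.tip_of(k,p)])
```

```text
6.6 [ 0.387  -0.1697  0.0115] [[-0.993, 0.121, 0.0], [0.121, 0.993, -0.0], [-0.0, -0.0, -1.0]] [ -39.8   28.4  111.     0.    40.6 -122.9] w 0.008188674208349254 F 49.54518377780914 [-1.5  2.2  6. ]
t scoop_bar [(array([488., 287.]), 0.67, array([ 0.4002, -0.6478])), (array([363., 211.]), 0.58, array([ 0.5987, -0.3193])), (array([309., 263.]), 0.46, array([ 0.4563, -0.1763]))]
t scoop_shank [(array([452., 275.]), 0.84, array([ 0.4305, -0.5539]))]
t jar [(array([360., 212.]), 0.81, array([ 0.5975, -0.3171]))]
t tub [(array([303., 200.]), 0.85, array([ 0.6267, -0.1594]))]
s scoop_bar [(array([110., 202.]), 0.82, array([ 0.3978, -0.6607])), (array([248., 213.]), 0.6, array([ 0.4607, -0.1902])), (array([207., 250.]), 0.6, array([ 0.6071, -0.3149]))]
s scoop_shank [(array([140., 206.]), 0.98, array([ 0.4193, -0.5544])), (array([254., 195.]), 0.63, array([ 0.3807, -0.1687]))]
s jar [(array([209., 247.]), 0.84, array([ 0.5791, -0.3137])), (array([248., 216.]), 0.31, array([ 0.4551, -0.1925]))]
s tub [(array([258., 262.]), 0.97, array([ 0.6396, -0.1575]))]
```

View pics/d.png

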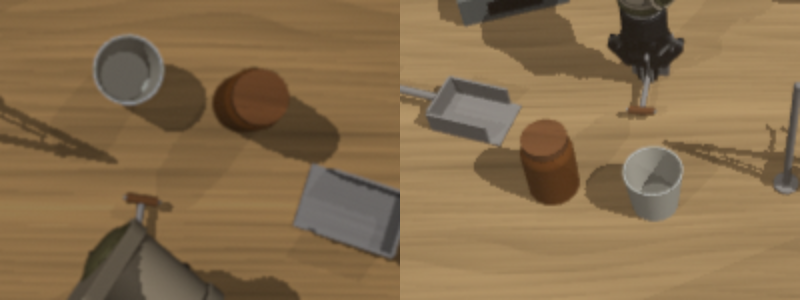

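The scoop is out of the gap, with its bar at about (0.46,-0.18). The jar and tub haven't moved. Now I release and rise.

Call:
move_arm --pt "0 0 0 0 0 0.1 -0.2" --pt "0 0 0 0 0 0.1 0.1" --pt "0 0 0 0 0 0.1 0.1" --pt "0 0 0 0 0 0 0.1" --pt "0 0 0 0 0 -2 0.1"

```text
time_s: 7.6
position: [0.3855, -0.1687, 0.0304]
tool_rot: [[-0.993, 0.121, -0.003], [0.121, 0.993, 0.002], [0.003, 0.002, -1.0]]
ft_force: [1.2, -0.8, 1.3]
grip_width: 0.047
gripper_force: 0.0
```

Call:
move_arm --pt "0 0 0 -2 0 -4 0.4" --pt "0 0 0 -4 0 -7 0.6" --pt "0 0 0 -6 0 -10 0.8" --pt "0 0 0 -6 0 -10 0.8" --pt "0 0 0 -6 0 -10 0.8"

```text
time_s: 8.1
position: [0.4457, -0.1762, 0.1313]
tool_rot: [[-0.993, 0.12, 0.0], [0.12, 0.993, -0.0], [-0.0, -0.0, -1.0]]
ft_force: [0.2, 0.7, -0.2]
grip_width: 0.0771
gripper_force: 0.0
```

Run:
```python
from h import *
np.set_printoptions(suppress=True,precision=4)
st()
w=env.get_image("wrist")
save(w,"w2.png",s=1.2)
for k,z in(("scoop_bar",.024),("scoop_shank",.024),("scoop_pan",.015)):
    print(k,[(np.round(d["pixel"],1),round(d["conf"],2),atz(w,d["pixel"],z)[:2]) for d in env.tip_of(k,w)])
```

```text
8.1 [ 0.4457 -0.1762  0.1313] [[-0.993, 0.12, 0.0], [0.12, 0.993, -0.0], [-0.0, -0.0, -1.0]] [ -35.8   20.9   94.4   -0.    64.7 -118.9] w 0.07707433974598991 F 0.0 [ 0.2  0.7 -0.2]
scoop_bar [(array([271.6, 239.8]), 0.69, array([ 0.4651, -0.1808]))]
scoop_shank [(array([274.4, 134.4]), 0.66, array([ 0.3835, -0.1687]))]
scoop_pan [(array([273.2,  50.7]), 0.91, array([ 0.327 , -0.1628]))]
```

View pics/w2.png

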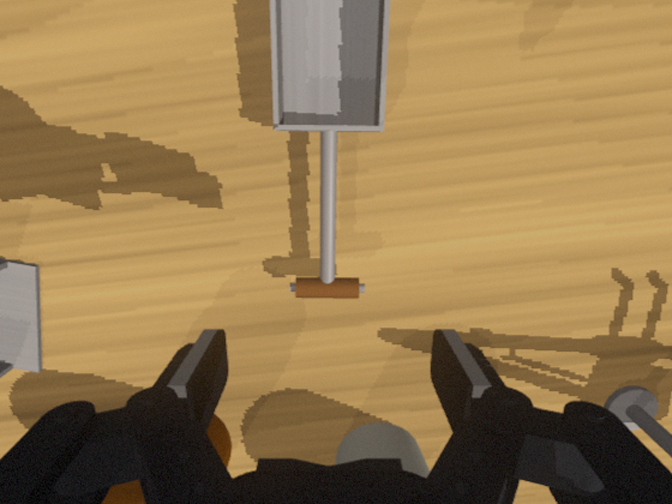

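The wrist view shows the scoop lying flat, with its bar level at (272,240), aligned with the fingers. Now I go down over the nibs.

Run:
```python
from h import *
row([.4652,-.180,.040],83.1); row([.4652,-.180,.004],83.1)
```

```text
row [0.1, -0.1, -0.0] [-2.08, -0.15, 9.03]
row [0.1, -0.1, -0.0] [-2.09, -0.16, 12.63]
```

Call:
move_arm --pt "0 0 0 -2.0 -0.1 4 0.8" --pt "0 0 0 -2.0 -0.1 7.5 0.8" --pt "0 0 0 -2.0 -0.1 9 0.8" --pt "0 0 0 -2.0 -0.1 9 0.8"

```text
time_s: 8.7
position: [0.464, -0.179, 0.0389]
tool_rot: [[-0.993, 0.121, -0.005], [0.121, 0.993, 0.003], [0.005, 0.003, -1.0]]
ft_force: [-1.4, -0.3, 0.4]
grip_width: 0.0769
gripper_force: 0.0
```

Run:
```python
from h import *
np.set_printoptions(suppress=True,precision=4)
st()
w=env.get_image("wrist")
for k,z in(("scoop_bar",.024),("scoop_shank",.024),("scoop_pan",.015)):
    print(k,[(np.round(d["pixel"],1),round(d["conf"],2),atz(w,d["pixel"],z)[:2]) for d in env.tip_of(k,w)])
save(w,"w3.png",s=1.2)
row([.4652,-.180,.004],83.1)
```

```text
8.7 [ 0.464  -0.179   0.0389] [[-0.993, 0.121, -0.005], [0.121, 0.993, 0.003], [0.005, 0.003, -1.0]] [ -34.8   30.4   97.6   -0.    52.4 -117.8] w 0.07691269012504684 F 0.0 [-1.4 -0.3  0.4]
scoop_bar [(array([270.5, 271.7]), 0.95, array([ 0.4653, -0.1813]))]
scoop_shank [(array([273.3, 111.3]), 0.91, array([ 0.386 , -0.1702]))]
scoop_pan []
row [-0.0, 0.1, -0.0] [0.07, 0.01, 3.83]
```

View pics/w3.png

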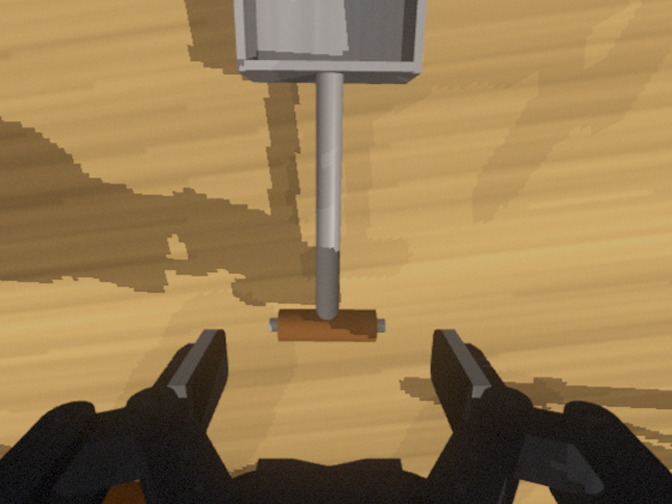

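Call:
move_arm --pt "0 0 0 -0.1 0 3.5 0.8" --pt "0 0 0 -0.1 0 3.6 0.5" --pt "0 0 0 -0.1 0 3.6 0.2" --pt "0 0 0 -0.1 0 3.6 0" --pt "0 0 0 -0.1 0 3.6 0" --squeeze 30

```text
time_s: 9.4
position: [0.4669, -0.1802, 0.0065]
tool_rot: [[-0.993, 0.121, 0.001], [0.121, 0.993, -0.001], [-0.002, -0.001, -1.0]]
ft_force: [0.1, -0.1, 0.4]
grip_width: 0.0478
gripper_force: 30.8
```

Call:
move_arm --pt "0 0 0 0 0 0 0" --pt "0 0 0 0 0 0 0" --pt "0 0 0 0 0 0 0"

```text
time_s: 9.7
position: [0.4669, -0.1801, 0.0057]
tool_rot: [[-0.993, 0.121, 0.001], [0.121, 0.993, -0.001], [-0.001, -0.001, -1.0]]
ft_force: [2.1, 0.2, 0.5]
grip_width: 0.0477
gripper_force: 30.8
```

Call:
move_arm --pt "0 0 0 0 0 -2 0" --pt "0 0 0 0 0 -4 0" --pt "0 0 0 0 0 -7 0" --pt "0 0 0 0 0 -10 0" --pt "0 0 0 0 0 -13 0"

```text
time_s: 10.2
position: [0.466, -0.1796, 0.1363]
tool_rot: [[-0.993, 0.121, -0.001], [0.121, 0.993, 0.001], [0.001, 0.001, -1.0]]
ft_force: [-0.6, -0.3, -1.8]
grip_width: 0.0474
gripper_force: 31.1
```

Call:
move_arm --pt "0 0 0 0 0 -4 0" --pt "0 0 0 0 0 -8 0" --pt "0 0 0 0 0 -12 0" --pt "0 0 0 0 0 -15 0" --pt "0 0 0 0 0 -15 0"

```text
time_s: 10.7
position: [0.4672, -0.1804, 0.289]
tool_rot: [[-0.993, 0.12, 0.006], [0.12, 0.993, -0.004], [-0.006, -0.003, -1.0]]
ft_force: [-0.9, -0.2, -2.1]
grip_width: 0.0472
gripper_force: 31.2
```

```bash
cat >> h.py <<'E'
def tilt():
    "angle of the hanging scoop from the scene and top views, in tool axes"
    o=st(); R=np.array(o["tool_rot"]); b=np.array(o["position"])-R[:,2]*.019
    s=env.get_image("scene");t=env.get_image("top")
    def best(k,p,m):
        return [d["pixel"] for d in env.tip_of(k,p) if np.hypot(*(np.array(d["pixel"])-proj(p,b)))<m]
    for k,L,h in(("scoop_pan",.14,-.009),("scoop_shank",.08,0)):
        for n,p in(("s",s),("t",t)):
            for q in best(k,p,110):
                A=np.radians(np.arange(-20,110,1.)); # 0 = straight down, + towards tool x
                e=[np.hypot(*(proj(p,b+L*(np.cos(a)*R[:,2]+np.sin(a)*R[:,0])+h*(-np.cos(a)*R[:,0]+np.sin(a)*R[:,2])*-1)-q)) for a in A]
                e2=[np.hypot(*(proj(p,b+L*(np.cos(a)*R[:,2]+np.sin(a)*R[:,0]))-q)) for a in A]
                print(n,k,np.round(q),"tilt",np.degrees(A[np.argmin(e2)]).round(),"err",round(min(e2),1))
    return s,t,b
E
python3 - <<'E'
from h import *
s,t,b=tilt()
c=proj(s,b).astype(int); save(s,"s4.png",(c[0]-70,c[1]-60,c[0]+70,c[1]+90),4)
E
```

```text
10.7 [ 0.4672 -0.1804  0.289 ] [[-0.993, 0.12, 0.006], [0.12, 0.993, -0.004], [-0.006, -0.003, -1.0]] [ -34.7   14.5   75.6   -0.    89.5 -117.8] w 0.04715859453447808 F 31.157410740852356 [-0.9 -0.2 -2.1]
s scoop_pan [167. 214.] tilt -20.0 err 81.1
s scoop_pan [252. 161.] tilt 34.0 err 1.6
t scoop_pan [420. 266.] tilt -11.0 err 103.9
s scoop_shank [248. 160.] tilt 28.0 err 0.3
t scoop_shank [315. 286.] tilt 35.0 err 1.6
```

View pics/s4.png

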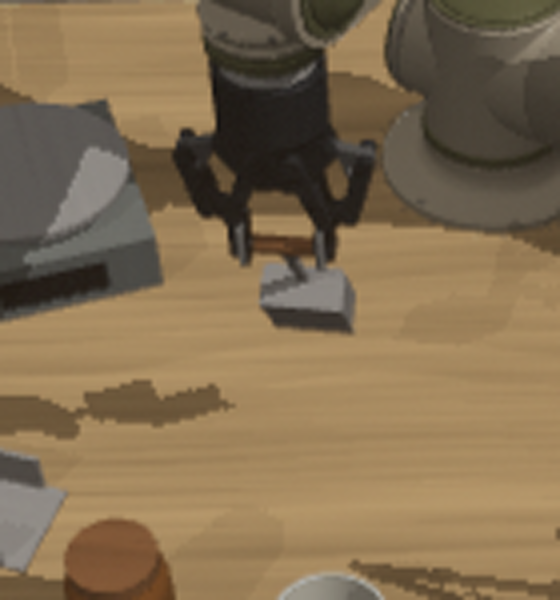

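The scoop hangs from its bar about 30° off vertical at 31 N. Now I loosen the grip.

Call:
move_arm --pt "0 0 0 0 0 0 0" --pt "0 0 0 0 0 0 0" --pt "0 0 0 0 0 0 0" --squeeze 6

```text
time_s: 11.3
position: [0.4664, -0.1799, 0.2851]
tool_rot: [[-0.993, 0.121, -0.001], [0.121, 0.993, 0.0], [0.001, 0.0, -1.0]]
ft_force: [-0.3, -0.5, -1.2]
grip_width: 0.0478
gripper_force: 31.2
```

Call:
move_arm --pt "0 0 0 0 0 0 0" --pt "0 0 0 0 0 0 0" --pt "0 0 0 0 0 0 0" --squeeze 20

```text
time_s: 11.6
position: [0.4666, -0.1799, 0.2854]
tool_rot: [[-0.993, 0.12, 0.0], [0.12, 0.993, -0.0], [-0.0, -0.0, -1.0]]
ft_force: [0.7, 0.3, -2.1]
grip_width: 0.0477
gripper_force: 31.2
```

Call:
move_arm --pt "0 0 0 0 0 0 0.04" --pt "0 0 0 0 0 0 0.04" --pt "0 0 0 0 0 0 0.04" --squeeze 20

```text
time_s: 11.9
position: [0.4665, -0.1799, 0.2854]
tool_rot: [[-0.993, 0.121, -0.0], [0.121, 0.993, 0.0], [0.0, 0.0, -1.0]]
ft_force: [-0.5, -0.6, -2.4]
grip_width: 0.0475
gripper_force: 31.2
```

Call:
move_arm --pt "0 0 0 0 0 0 0.08" --pt "0 0 0 0 0 0 0.08" --pt "0 0 0 0 0 0 0.08" --squeeze 20

```text
time_s: 12.2
position: [0.4665, -0.1799, 0.2854]
tool_rot: [[-0.993, 0.121, 0.0], [0.121, 0.993, -0.0], [-0.0, -0.0, -1.0]]
ft_force: [0.3, -0.4, -1.4]
grip_width: 0.0472
gripper_force: 31.2
```

Call:
move_arm --pt "0 0 0 0 0 0 0.1" --pt "0 0 0 0 0 0 0.1"

```text
time_s: 12.4
position: [0.4665, -0.1799, 0.2854]
tool_rot: [[-0.993, 0.121, -0.0], [0.121, 0.993, -0.0], [0.0, -0.0, -1.0]]
ft_force: [-0.1, 0.7, -2.1]
grip_width: 0.0479
gripper_force: 31.2
```

Call:
move_arm --pt "0 0 0 0 0 0 0.115" --pt "0 0 0 0 0 0 0.115"

```text
time_s: 12.6
position: [0.4665, -0.1799, 0.2854]
tool_rot: [[-0.993, 0.121, 0.0], [0.121, 0.993, 0.0], [-0.0, 0.0, -1.0]]
ft_force: [0.7, 1.0, -2.3]
grip_width: 0.0478
gripper_force: 30.1
```

Call:
move_arm --pt "0 0 0 0 0 0 0.125" --pt "0 0 0 0 0 0 0.125"

```text
time_s: 12.8
position: [0.4665, -0.1799, 0.2854]
tool_rot: [[-0.993, 0.121, 0.0], [0.121, 0.993, -0.0], [-0.0, -0.0, -1.0]]
ft_force: [-0.5, 0.1, -1.8]
grip_width: 0.048
gripper_force: 24.7
```

Call:
move_arm --pt "0 0 0 0 0 0 0.13" --pt "0 0 0 0 0 0 0.13"

```text
time_s: 13.0
position: [0.4665, -0.1799, 0.2854]
tool_rot: [[-0.993, 0.121, 0.0], [0.121, 0.993, -0.0], [-0.0, -0.0, -1.0]]
ft_force: [-0.6, -0.4, -2.0]
grip_width: 0.0484
gripper_force: 22.0
```

Call:
move_arm --pt "0 0 0 0 0 0 0.14" --pt "0 0 0 0 0 0 0.15" --pt "0 0 0 0 0 0 0.15" --pt "0 0 0 0 0 0 0.15"

```text
time_s: 13.4
position: [0.4665, -0.1799, 0.2854]
tool_rot: [[-0.993, 0.121, 0.0], [0.121, 0.993, -0.0], [-0.0, -0.0, -1.0]]
ft_force: [1.0, 0.6, -2.2]
grip_width: 0.0493
gripper_force: 11.1
```

Call:
move_arm --pt "0 0 0 0 0 0 0.155" --pt "0 0 0 0 0 0 0.159" --pt "0 0 0 0 0 0 0.159" --pt "0 0 0 0 0 0 0.159" --pt "0 0 0 0 0 0 0.159"

```text
time_s: 13.9
position: [0.4665, -0.1799, 0.2854]
tool_rot: [[-0.993, 0.121, -0.0], [0.121, 0.993, -0.0], [0.0, -0.0, -1.0]]
ft_force: [0.2, 1.4, -1.7]
grip_width: 0.0498
gripper_force: 6.2
```

Run:
```python
from h import *
s,t,b=tilt()
```

```text
13.9 [ 0.4665 -0.1799  0.2854] [[-0.993, 0.121, -0.0], [0.121, 0.993, -0.0], [0.0, -0.0, -1.0]] [ -34.7   14.7   75.9   -0.    89.4 -117.8] w 0.04983497229026209 F 6.174787133932114 [ 0.2  1.4 -1.7]
s scoop_pan [166. 213.] tilt -20.0 err 82.2
t scoop_pan [416. 263.] tilt -15.0 err 99.5
s scoop_shank [246. 168.] tilt 9.0 err 1.1
```

Call:
move_arm --pt "0 0 0 0 0 0 0.12" --pt "0 0 0 0 0 0 0" --pt "0 0 0 0 0 0 -0.2" --pt "0 0 0 0 0 0 -0.2" --pt "0 0 0 0 0 0 -0.2" --squeeze 60

```text
time_s: 14.7
position: [0.4665, -0.1799, 0.2854]
tool_rot: [[-0.993, 0.121, 0.0], [0.121, 0.993, -0.0], [-0.0, -0.0, -1.0]]
ft_force: [0.4, -0.4, -2.5]
grip_width: 0.0454
gripper_force: 61.4
```

Call:
move_arm --pt "0 0 0 0 0 -1 -0.2" --pt "0 0 0 0 0 -2 -0.2" --pt "0 0 0 0 0 -2 -0.2" --pt "0 0 0 0 0 -2 -0.2"

```text
time_s: 15.1
position: [0.4666, -0.18, 0.3057]
tool_rot: [[-0.993, 0.121, 0.001], [0.121, 0.993, -0.001], [-0.001, -0.0, -1.0]]
ft_force: [-0.9, -0.1, -1.9]
grip_width: 0.0453
gripper_force: 61.5
```

Run:
```python
from h import *
np.set_printoptions(suppress=True,precision=4)
s,t,b=tilt()
c=proj(s,b).astype(int); A=cv2.resize(s["color"][c[1]-40:c[1]+80,c[0]-60:c[0]+60,::-1],(400,400),interpolation=cv2.INTER_CUBIC)
B=cv2.resize(t["color"][150:220,70:170,::-1],(400,280),interpolation=cv2.INTER_CUBIC)
C=np.zeros((400,800,3),np.uint8);C[:,:400]=A;C[:280,400:]=B;cv2.imwrite("pics/e.png",C)
for n,p in(("s",s),("t",t)):
  for k,z in(("seat",.2455),("fork",.235)):
    print(n,k,[(d["pixel"],round(d["conf"],2),atz(p,d["pixel"],z)) for d in env.tip_of(k,p)])
```

```text
15.1 [ 0.4666 -0.18    0.3057] [[-0.993, 0.121, 0.001], [0.121, 0.993, -0.001], [-0.001, -0.0, -1.0]] [ -34.7   14.1   73.4    0.    92.4 -117.8] w 0.04534920647545472 F 61.492416858673096 [-0.9 -0.1 -1.9]
s scoop_pan [250. 177.] tilt 6.0 err 1.3
s scoop_pan [165. 213.] tilt -20.0 err 83.5
t scoop_pan [421. 262.] tilt -16.0 err 103.4
s scoop_shank [248. 162.] tilt 13.0 err 0.7
s scoop_shank [249. 172.] tilt -16.0 err 3.6
s seat [([398.3, 197.0], 0.68, array([0.6024, 0.2392, 0.2455]))]
s fork [([395.7, 211.5], 0.59, array([0.6451, 0.2254, 0.235 ]))]
t seat [([125.0, 192.1], 0.65, array([0.6178, 0.2383, 0.2455]))]
t fork [([129.1, 185.4], 0.82, array([0.6337, 0.2338, 0.235 ]))]
```

View pics/e.png

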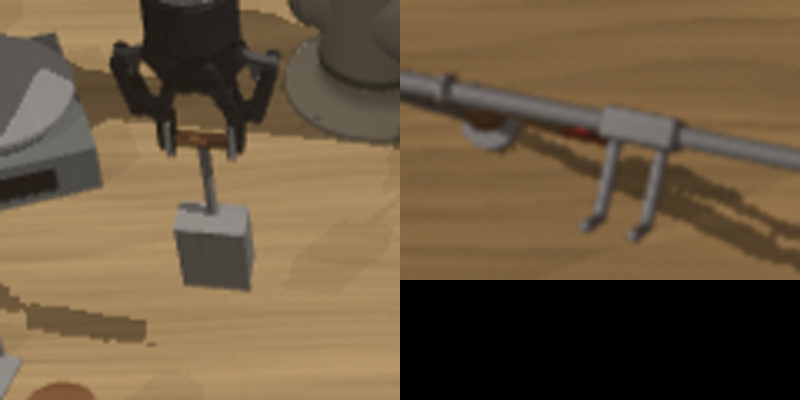

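It hangs straight, clamped at 61 N. Next I carry it high and robot-side of the hook, and look with the wrist camera.

Run:
```python
from h import *
row([.50,.18,.46],78)
```

```text
row [0.0, -0.0, 5.1] [1.02, 36.13, -15.47]
```

Call:
move_arm --pt "0 0 1 0.2 2 -3 -0.2" --pt "0 0 2 0.4 5 -6 -0.2" --pt "0 0 3 0.6 9 -9 -0.2" --pt "0 0 4 0.8 13 -12 -0.2" --pt "0 0 5 1.0 17 -15 -0.2"

```text
time_s: 16.1
position: [0.4767, -0.0085, 0.4567]
tool_rot: [[-0.978, 0.208, 0.0], [0.208, 0.978, -0.0], [-0.0, 0.0, -1.0]]
ft_force: [1.9, 0.3, -2.2]
grip_width: 0.0452
gripper_force: 61.8
```

Call:
move_arm --pt "0 0 0 0.2 4 0 -0.2" --pt "0 0 0 0.4 8 0 -0.2" --pt "0 0 0 0.8 12 0 -0.2" --pt "0 0 0 1 16 0 -0.2" --pt "0 0 0 1 18 0 -0.2"

```text
time_s: 16.6
position: [0.5043, 0.1709, 0.4551]
tool_rot: [[-0.979, 0.204, -0.0], [0.204, 0.979, 0.0], [0.0, 0.0, -1.0]]
ft_force: [0.7, -0.1, -1.3]
grip_width: 0.0452
gripper_force: 61.8
```

Run:
```python
from h import *
np.set_printoptions(suppress=True,precision=4)
st()
w=env.get_image("wrist"); save(w,"w5.png",s=1.4)
for k,z in(("seat",.2455),("fork",.235),("scoop_bar",.48),("rail",0)):
    print(k,[(d["pixel"],round(d["conf"],2),atz(w,d["pixel"],z)) for d in env.tip_of(k,w)])
```

```text
16.6 [0.5043 0.1709 0.4551] [[-0.979, 0.204, -0.0], [0.204, 0.979, 0.0], [0.0, 0.0, -1.0]] [  6.   17.4  45.2   0.  117.4 -72.3] w 0.045203028692088226 F 61.836994886398315 [ 0.7 -0.1 -1.3]
seat [([346.5, 263.6], 0.64, array([0.609 , 0.2351, 0.2455]))]
fork [([343.9, 284.1], 0.96, array([0.6411, 0.2296, 0.235 ]))]
scoop_bar [([273.0, 297.9], 0.93, array([0.4975, 0.1715, 0.48  ]))]
rail []
```

View pics/w5.png

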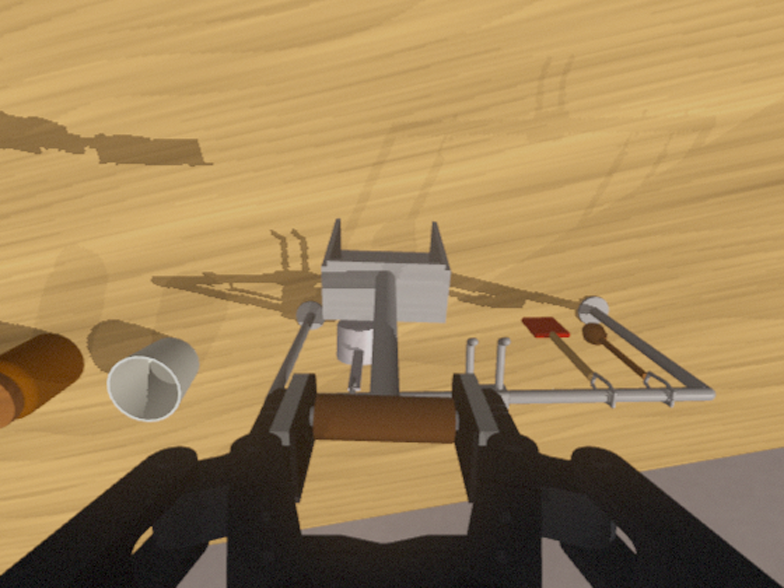

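The wrist view shows the bar at (275,298) with the scoop hanging below it. The two prong tips are at (338,244) and (359,244), and the rail runs along row ~282, parallel to the bar.

Run:
```python
from h import *
np.set_printoptions(suppress=True,precision=4)
o=st();R=np.array(o["tool_rot"]);w=env.get_image("wrist")
f_=lambda c,r,z: atz(w,(c/1.4,r/1.4),z)
loc=lambda X:(X-o["position"])@R*1000
for n,X in(("tipL",f_(473,342,.252)),("tipR",f_(503,341,.252)),("rail1",f_(420,396,.235)),("rail2",f_(700,394,.235)),("mid",f_(502,388,.245)),("bar",f_(384.5,418,.474)),("barL",f_(313,417,.474)),("barR",f_(456,418,.474))):
    print(n,X,"tool mm",loc(X))
a=78.6; rx=np.array([np.sin(np.radians(a)),-np.cos(np.radians(a)),0])
tip=(f_(473,342,.252)+f_(503,341,.252))/2
seat=tip+rx*(.055-.030); print("seat",seat)
```

```text
16.85 [0.5045 0.1675 0.4553] [[-0.978, 0.207, -0.0], [0.207, 0.978, -0.0], [0.0, -0.0, -1.0]] [  5.6  17.3  45.3  -0.  117.4 -72.4] w 0.0455113363005507 F 61.86993956565857 [ 0.6  0.6 -2.3]
tipL [0.5806 0.2242 0.252 ] tool mm [-62.7776  71.2893 203.2581]
tipR [0.5847 0.2478 0.252 ] tool mm [-61.9028  95.2275 203.2509]
rail1 [0.6288 0.1734 0.235 ] tool mm [-120.4048   31.5542  220.2692]
rail2 [0.6772 0.4124 0.235 ] tool mm [-118.3135  275.4381  220.1955]
mid [0.6301 0.2427 0.245 ] tool mm [-107.3564   99.6516  210.2488]
bar [0.5018 0.168  0.474 ] tool mm [  2.7099  -0.109  -18.7192]
barL [0.497  0.1469 0.474 ] tool mm [  3.0407 -21.7143 -18.7127]
barR [0.5062 0.1891 0.474 ] tool mm [  2.7224  21.5126 -18.7258]
seat [0.6072 0.231  0.252 ]
```

Run:
```python
from h import *
row([.5284,.2505,.30],78.5)
```

```text
row [-0.0, 0.0, -0.5] [-0.61, 8.64, 15.54]
```

Call:
move_arm --pt "0 0 -0.5 -0.3 3 0 -0.2" --pt "0 0 -0.5 -0.6 6 2 -0.2" --pt "0 0 -0.5 -0.6 8.6 5 -0.2" --pt "0 0 -0.5 -0.6 8.6 9 -0.2" --pt "0 0 -0.5 -0.6 8.6 13 -0.2"

```text
time_s: 17.4
position: [0.5282, 0.2505, 0.3239]
tool_rot: [[-0.98, 0.199, 0.001], [0.199, 0.98, 0.0], [-0.001, 0.0, -1.0]]
ft_force: [1.5, 0.0, -1.1]
grip_width: 0.0456
gripper_force: 62.1
```

Call:
move_arm --pt "0 0 0 0 0 2 -0.2" --pt "0 0 0 0 0 2.5 -0.2" --pt "0 0 0 0 0 2.5 -0.2" --pt "0 0 0 0 0 2.5 -0.2" --pt "0 0 0 0 0 2.5 -0.2"

```text
time_s: 17.9
position: [0.5286, 0.2509, 0.3018]
tool_rot: [[-0.98, 0.198, 0.003], [0.198, 0.98, 0.001], [-0.003, 0.001, -1.0]]
ft_force: [-1.4, 0.0, -0.8]
grip_width: 0.0451
gripper_force: 62.1
```

Run:
```python
from h import *
np.set_printoptions(suppress=True,precision=4)
st()
P={n:env.get_image(n) for n in("wrist","scene","top")}
for n,w in P.items():
  for k,z in(("seat",.2455),("fork",.235),("scoop_bar",.319)):
    print(n,k,[(d["pixel"],round(d["conf"],2),atz(w,d["pixel"],z)) for d in env.tip_of(k,w)][:3])
A=cv2.resize(P["wrist"]["color"][:,:,::-1],(480,360))
s=P["scene"];c=proj(s,[.6,.235,.25]).astype(int);B=cv2.resize(s["color"][c[1]-60:c[1]+60,c[0]-50:c[0]+50,::-1],(300,360),interpolation=cv2.INTER_CUBIC)
cv2.imwrite("pics/g.png",np.hstack([A,B]))
```

```text
17.9 [0.5286 0.2509 0.3018] [[-0.98, 0.198, 0.003], [0.198, 0.98, 0.001], [-0.003, 0.001, -1.0]] [ 13.8  23.3  60.4  -0.   96.1 -64.7] w 0.04512187594298501 F 62.0695960521698 [-1.4  0.  -0.8]
wrist seat []
wrist fork [([275.6, 371.9], 0.59, array([0.6407, 0.2293, 0.235 ]))]
wrist scoop_bar [([276.4, 296.7], 0.74, array([0.526 , 0.2521, 0.319 ]))]
scene seat [([395.1, 198.6], 0.65, array([0.608 , 0.2292, 0.2455]))]
scene fork [([392.3, 212.2], 0.58, array([0.6473, 0.2158, 0.235 ]))]
scene scoop_bar [([113.6, 201.9], 0.88, array([ 0.6609, -0.5026,  0.319 ])), ([400.4, 158.1], 0.66, array([0.526 , 0.2457, 0.319 ])), ([398.8, 197.9], 0.62, array([0.6709, 0.2111, 0.319 ]))]
top seat [([124.8, 193.7], 0.71, array([0.6143, 0.2386, 0.2455]))]
top fork [([128.8, 185.5], 0.56, array([0.6335, 0.2345, 0.235 ]))]
top scoop_bar [([488.8, 285.6], 0.94, array([ 0.4361, -0.4995,  0.319 ]))]
```

View pics/g.png

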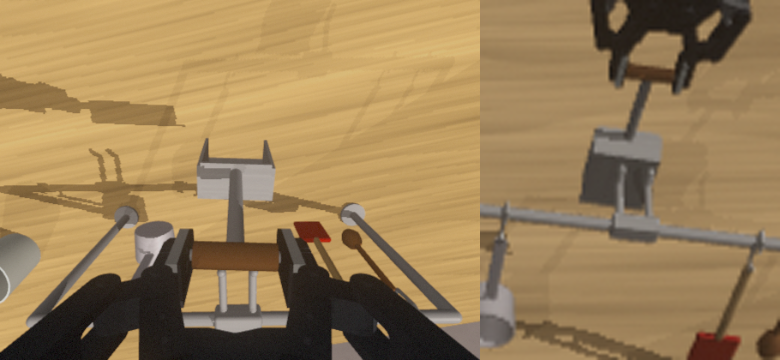

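The wrist view shows the prongs (223 and 252) and clip symmetric under the bar (mid 237), so it is aligned sideways. Next I lower to about 0.254 and go straight ahead over the tips.

Call:
move_arm --pt "0 0 0 0 0 2 -0.2" --pt "0 0 0 0 0 4 -0.2" --pt "0 0 0 0 0 4.6 -0.2" --pt "0 0 0 -0.5 0 4.6 -0.2" --pt "0 0 0 -1.5 0 4.6 -0.2"

```text
time_s: 19.0
position: [0.5434, 0.2482, 0.2555]
tool_rot: [[-0.98, 0.198, 0.002], [0.198, 0.98, 0.0], [-0.002, 0.001, -1.0]]
ft_force: [-0.2, 0.7, -1.6]
grip_width: 0.045
gripper_force: 62.1
```

Call:
move_arm --pt "0 0 0 -2 0 0 -0.2" --pt "0 0 0 -4 0 0 -0.2" --pt "0 0 0 -5.5 0 0 -0.2" --pt "0 0 0 -6.7 0 0 -0.2" --pt "0 0 0 -6.7 0 0 -0.2"

```text
time_s: 19.5
position: [0.6104, 0.234, 0.2545]
tool_rot: [[-0.98, 0.199, 0.002], [0.199, 0.98, 0.0], [-0.002, 0.0, -1.0]]
ft_force: [0.1, 0.3, -1.1]
grip_width: 0.0457
gripper_force: 62.1
```

Run:
```python
from h import *
np.set_printoptions(suppress=True,precision=4)
st()
P={n:env.get_image(n) for n in("wrist","scene","top")}
for n,w in P.items():
  for k,z in(("seat",.2455),("fork",.235),("scoop_bar",.272)):
    print(n,k,[(d["pixel"],round(d["conf"],2),atz(w,d["pixel"],z)) for d in env.tip_of(k,w)][:3])
A=cv2.resize(P["wrist"]["color"][:,:,::-1],(400,300))
s=P["scene"];c=proj(s,[.6,.235,.25]).astype(int);B=cv2.resize(s["color"][c[1]-50:c[1]+50,c[0]-50:c[0]+50,::-1],(400,400),interpolation=cv2.INTER_CUBIC)
C=np.zeros((400,800,3),np.uint8);C[:300,:400]=A;C[:,400:]=B
cv2.imwrite("pics/k.png",C)
```

```text
19.5 [0.6104 0.234  0.2545] [[-0.98, 0.199, 0.002], [0.199, 0.98, 0.0], [-0.002, 0.0, -1.0]] [ 10.6  32.   53.3  -0.   94.7 -67.9] w 0.045664907702465715 F 62.06932783126831 [ 0.1  0.3 -1.1]
wrist seat []
wrist fork [([276.4, 312.8], 0.58, array([0.6396, 0.2291, 0.235 ]))]
wrist scoop_bar [([273.3, 296.4], 0.65, array([0.6073, 0.234 , 0.272 ]))]
scene seat [([398.7, 198.3], 0.69, array([0.6072, 0.2393, 0.2455]))]
scene fork [([393.1, 211.4], 0.72, array([0.6446, 0.2185, 0.235 ]))]
scene scoop_bar [([396.6, 194.2], 0.66, array([0.6158, 0.2264, 0.272 ])), ([112.0, 201.8], 0.66, array([ 0.6182, -0.5304,  0.272 ])), ([208.5, 252.2], 0.28, array([ 0.7882, -0.262 ,  0.272 ]))]
top seat [([124.7, 195.2], 0.72, array([0.6111, 0.2387, 0.2455]))]
top fork [([126.5, 195.0], 0.66, array([0.6126, 0.2388, 0.235 ])), ([128.7, 185.6], 0.49, array([0.6333, 0.2347, 0.235 ]))]
top scoop_bar [([487.6, 289.0], 0.88, array([ 0.4241, -0.521 ,  0.272 ])), ([119.3, 196.1], 0.82, array([0.6063, 0.2398, 0.272 ]))]
```

View pics/k.png

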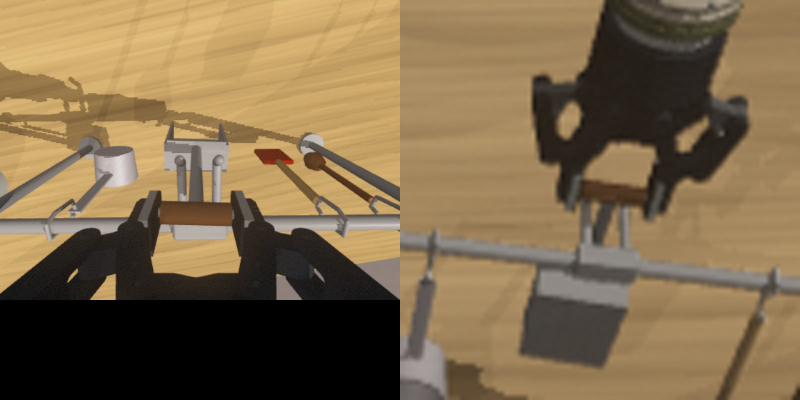

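I've now viewed 12 pictures, over the limit of 10, so from here I use only the networks and state readings. The last view shows the bar over the prongs behind their tips, with the fork about 1.5 mm towards +y. I correct that and lower.

Call:
move_arm --pt "0 0 0 0 0.15 0.3 -0.2" --pt "0 0 0 0 0.15 1.0 -0.2" --pt "0 0 0 0 0.15 1.6 -0.2" --pt "0 0 0 0 0.15 2.1 -0.2" --pt "0 0 0 0 0.15 2.3 -0.2"

```text
time_s: 20.6
position: [0.6086, 0.2362, 0.2303]
tool_rot: [[-0.98, 0.198, -0.001], [0.198, 0.98, -0.0], [0.001, -0.001, -1.0]]
ft_force: [-0.6, 1.0, -2.2]
grip_width: 0.045
gripper_force: 62.1
```

Call:
move_arm --pt "0 0 0 0 0 0.1 -0.2" --pt "0 0 0 0 0 0.2 -0.2" --pt "0 0 0 0 0 0.2 -0.2"

```text
time_s: 20.9
position: [0.6089, 0.2363, 0.2295]
tool_rot: [[-0.98, 0.198, 0.0], [0.198, 0.98, 0.0], [-0.0, 0.0, -1.0]]
ft_force: [-0.4, -0.4, -1.2]
grip_width: 0.0449
gripper_force: 62.1
```

Call:
move_arm --pt "0 0 0 0 0 0.1 -0.2" --pt "0 0 0 0 0 0.2 -0.2" --pt "0 0 0 0 0 0.2 -0.2"

```text
time_s: 21.2
position: [0.6091, 0.2363, 0.229]
tool_rot: [[-0.98, 0.198, 0.003], [0.198, 0.98, 0.0], [-0.003, 0.001, -1.0]]
ft_force: [-1.9, -0.8, 6.3]
grip_width: 0.0451
gripper_force: 62.4
```

Force went from -1.2 to +6.3 N, so the bar is resting on the prongs. I release gently.

Call:
move_arm --pt "0 0 0 0 0 -0.1 0.12" --pt "0 0 0 0 0 -0.1 0.15" --pt "0 0 0 0 0 -0.1 0.18" --pt "0 0 0 0 0 -0.1 0.25" --pt "0 0 0 0 0 -0.1 0.4"

```text
time_s: 21.7
position: [0.6088, 0.2363, 0.2281]
tool_rot: [[-0.98, 0.198, -0.0], [0.198, 0.98, -0.0], [0.0, -0.0, -1.0]]
ft_force: [-0.4, -0.2, 0.3]
grip_width: 0.06
gripper_force: 0.0
```

Run:
```python
from h import *
np.set_printoptions(suppress=True,precision=4)
s,t,b=tilt()
for n,w in(("s",s),("t",t),("w",env.get_image("wrist"))):
  for k,z in(("scoop_bar",.2455),("fork",.235)):
    print(n,k,[(d["pixel"],round(d["conf"],2),atz(w,d["pixel"],z)) for d in env.tip_of(k,w)][:3])
```

```text
21.7 [0.6088 0.2363 0.2281] [[-0.98, 0.198, -0.0], [0.198, 0.98, -0.0], [0.0, -0.0, -1.0]] [ 10.8  32.7  56.3   0.   91.  -67.7] w 0.06001066270928517 F 0.0 [-0.4 -0.2  0.3]
s scoop_pan [387. 229.] tilt 1.0 err 1.7
t scoop_pan [149. 204.] tilt 1.0 err 2.4
s scoop_shank [393. 216.] tilt 4.0 err 1.0
t scoop_shank [139. 202.] tilt 4.0 err 1.5
s scoop_bar [([395.2, 197.5], 0.93, array([0.604 , 0.2303, 0.2455])), ([112.2, 203.9], 0.82, array([ 0.6021, -0.5415,  0.2455]))]
s fork [([391.9, 213.2], 0.56, array([0.6507, 0.214 , 0.235 ]))]
t scoop_bar [([488.7, 287.3], 0.64, array([ 0.4245, -0.5369,  0.2455]))]
t fork [([130.9, 184.8], 0.47, array([0.6351, 0.2299, 0.235 ]))]
w scoop_bar [([277.1, 299.9], 0.81, array([0.6078, 0.2374, 0.2455]))]
w fork [([276.1, 347.7], 0.96, array([0.6401, 0.2306, 0.235 ]))]
```

The scoop hangs on the hook, straight and let go. I withdraw straight up.

Call:
move_arm --pt "0 0 0 0 0 -1 0.4" --pt "0 0 0 0 0 -3 0.4" --pt "0 0 0 0 0 -6 0.4" --pt "0 0 0 0 0 -10 0.4" --pt "0 0 0 2 0 -14 0.4"

```text
time_s: 22.85
position: [0.5898, 0.2395, 0.3693]
tool_rot: [[-0.98, 0.2, -0.001], [0.2, 0.98, -0.0], [0.001, -0.0, -1.0]]
ft_force: [0.7, 1.3, 0.9]
grip_width: 0.0599
gripper_force: 0.0
```

Call:
move_arm --pt "0 0 0 4 0 0 0.4" --pt "0 0 0 8 0 0 0.4" --pt "0 0 0 12 0 0 0.4" --pt "0 0 0 12 0 0 0.4" --pt "0 0 0 12 0 0 0.4"

```text
time_s: 23.35
position: [0.4711, 0.2642, 0.3696]
tool_rot: [[-0.98, 0.197, 0.002], [0.197, 0.98, 0.0], [-0.002, 0.001, -1.0]]
ft_force: [1.0, -0.6, 0.3]
grip_width: 0.0599
gripper_force: 0.0
```

Run:
```python
from h import *
np.set_printoptions(suppress=True,precision=4)
st()
for n in("scene","top","wrist"):
  w=env.get_image(n)
  for k,z in(("scoop_bar",.2455),("scoop_shank",.1655),("scoop_pan",.11),("fork",.235),("jar",0),("tub",0)):
    print(n,k,[(np.round(d["pixel"]),round(d["conf"],2),atz(w,d["pixel"],z)[:2]) for d in env.tip_of(k,w)][:2])
```

```text
23.35 [0.4711 0.2642 0.3696] [[-0.98, 0.197, 0.002], [0.197, 0.98, 0.0], [-0.002, 0.001, -1.0]] [ 16.7  17.5  58.6  -0.  103.8 -61.9] w 0.05986318978817843 F 0.0 [ 1.  -0.6  0.3]
scene scoop_bar [(array([394., 198.]), 0.82, array([0.6061, 0.2269])), (array([112., 202.]), 0.58, array([ 0.5958, -0.5448]))]
scene scoop_shank [(array([144., 204.]), 0.96, array([ 0.5355, -0.4863])), (array([391., 215.]), 0.86, array([0.6015, 0.234 ]))]
scene scoop_pan [(array([166., 215.]), 0.76, array([ 0.5336, -0.4328])), (array([391., 227.]), 0.72, array([0.6005, 0.2443]))]
scene fork [(array([392., 212.]), 0.63, array([0.648 , 0.2159]))]
scene jar [(array([208., 249.]), 0.73, array([ 0.5842, -0.3149]))]
scene tub [(array([255., 262.]), 0.66, array([ 0.6412, -0.165 ]))]
top scoop_bar [(array([122., 195.]), 0.81, array([0.6112, 0.2437])), (array([491., 289.]), 0.78, array([ 0.4211, -0.5422]))]
top scoop_shank [(array([449., 272.]), 0.72, array([ 0.4492, -0.4867])), (array([135., 201.]), 0.6, array([0.6056, 0.2456]))]
top scoop_pan [(array([418., 263.]), 0.91, array([ 0.4651, -0.4366])), (array([147., 206.]), 0.72, array([0.5975, 0.2349]))]
top fork [(array([127., 186.]), 0.53, array([0.633 , 0.2391]))]
top jar [(array([361., 211.]), 0.72, array([ 0.5986, -0.3182]))]
top tub [(array([305., 199.]), 0.91, array([ 0.63  , -0.1644])), (array([125., 198.]), 0.35, array([0.6292, 0.3328]))]
wrist scoop_bar [(array([274., 350.]), 0.62, array([0.6081, 0.236 ]))]
wrist scoop_shank [(array([274., 296.]), 0.9, array([0.5975, 0.2382])), (array([276., 292.]), 0.33, array([0.5919, 0.2419]))]
wrist scoop_pan [(array([272., 276.]), 0.66, array([0.5998, 0.2353])), (array([276., 370.]), 0.44, array([0.7527, 0.2098]))]
wrist fork [(array([277., 372.]), 0.9, array([0.6427, 0.2322]))]
wrist jar []
wrist tub [(array([ 57., 302.]), 0.86, array([ 0.6303, -0.1557]))]
```

It hangs in the seat, and the jar and tub are in place, so I hand it in.

Call:
move_arm --pt "0 0 0 0 0 0 0.4" --pt "0 0 0 0 0 0 0.4" --pt "0 0 0 0 0 0 0.4" --pt "0 0 0 0 0 0 0.4" --pt "0 0 0 0 0 0 0.4"

```text
time_s: 24.9
position: [0.4716, 0.264, 0.3683]
tool_rot: [[-0.98, 0.198, -0.0], [0.198, 0.98, -0.0], [0.0, -0.0, -1.0]]
ft_force: [-0.4, -0.1, -0.5]
grip_width: 0.0597
gripper_force: 0.0
```

```bash
python3 -c "
from rig import env
print(env.close_job())"
```

```text
the job is handed in; nothing more can be done
None
```

I handed the job in at about 25 s, with the scoop let go and hanging straight by its bar on the double hook and the jar and tub unmoved; no verdict came back, and I viewed 12 pictures against the limit of 10.

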